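# Clamp the flow-meter stand to its slotted rail

### The arm

A 7-joint arm with a two-finger parallel gripper is mounted at the origin on the work surface. World frame = base frame: x ahead of the robot, y to its left, z up, the work surface at z = 0. Lengths are in m, angles in degrees, forces in N, time in s.
With the tool pointing down it reaches from about 0.375 to 0.925 m from the base axis. Payload 3.1 kg.
Tool frame: the origin (TCP) lies midway between the tips of the shut fingers; the grasp point (between the pads) lies 19 mm behind it; z points along the fingers, y is the line along which they close (so a half turn about z gives the same grasp; the last joint's range is limited). The gripper opens to 85 mm and grips with 20 to 120 N. Pads are 22 mm wide; open, the fingers measure 114 mm over their backs; the gripper's body (76 mm by 85 mm) begins 54 mm behind the grasp point. The pads swing forward as they close: fully open they stand 13 mm farther back than shut.
Start: joints at [64.641, 21.939, 2.515, 91.553, -1.026, 66.532, -2.859], TCP at [0.22, -0.612, 0.231] pointing down, gripper open.
Joint ranges: [-149.38, 149.38], [-23.57, 123.04], [-84.95, 90], [0, 143.3], [-89.99, 269.99], [3.08, 112.72], [-163.45, 163.45]. Speed limits (degrees/s): [159.86, 159.86, 180, 180, 180, 180, 180].

### API

Orientations are given as [roll, pitch, yaw] about the fixed x, y, z axes, in that order (R = Rz(yaw) Ry(pitch) Rx(roll)).
In Python, from station import read_state, read_camera, finish_job, boxes_of, cut_out, pinpoint gives the robot as it stands.
- The arm moves only by the tool apply_moves, never from a script. Its argument "steps" is a list of rows, each a list of 4 numbers: the shift along the tool's x, y, z as a fraction of full scale, then the turn about the tool's z as a fraction of full scale. In form: [[x, y, z, turn], ...]. A call has 1 to 12 rows; each row shifts and turns the commanded pose from where the row before left it, along the tool's axes as they then stand; what a row does not reach is not made up. Full scale, the value 1, is 0.2 m for a shift and 90 degrees for a turn. A row lasts 1/8 s, in which the tool goes at most 62.5 mm and 10.7 degrees, less where a joint would pass 70% of its speed; a pose out of reach is approached as far as the arm can. A call with a number of a shift or a turn outside -1 to 1 is refused whole. A call with a gripper value outside its range is refused whole. "gripper" is the closure, from 0 (fully open) to 1 (shut), set as the call begins (left out, the last holds). The fingers move at their own pace and stop on an object; the grip force is fixed at half the most. Time passes only in rows, so rows that do not move let the fingers close. It gives the time, the measured TCP pose, the force, the opening and the grip force at its end, in the units of the state.
- read_state(): the state, without advancing time (a new reading comes with each control period).
- read_camera(name): name is "side" or "top"; returns a dict with "color" (384x512x3 uint8, red, green, blue), "range_z" (384x512 float32, m along the optical axis (not along the pixel's ray), 0 where there is no reading), "fx", "fy", "cx", "cy" (pixels), "world_from_camera" (4x4, takes a point from camera to world coordinates). Camera axes: x right, y down, z forward; pixel columns grow to the right and rows downward; lengths in m; the calibration is good to about 2 mm. A picture is of the moment at which its call begins.
- finish_job(): hands the job in; it is judged then, once.
Trained networks look in the newest picture that a camera, given by its name, has taken for a name from the list of things; names that differ only in an ending like _2 or _b are one class to them, and where a whole thing is asked for, a point or a joint stands for the part that bears it (a point fixed in the world has none). Each returns a list of dicts, best first, with "score" (0 to 1); they miss things now and then, are a little off and sometimes report something else, mostly with a low value. They report only what shows in the picture. A call takes as long as a camera call. They do not tell look-alikes from the thing itself.
- boxes_of(camera, target): "rect" ([centre column, centre row, width, height] in pixels, round what is visible of it).
- cut_out(camera, target): "region" (384x512 bool, what is visible of it) and "rect" ([centre column, centre row, width, height] in pixels, round what is visible of it).
- pinpoint(camera, target): "xy" ([column, row] in pixels: a listed point, or the origin of a listed thing).
The state is a dict: "time": time; "qpos": joint angles; "dq": joint speeds; "effort": joint torques, N m; "ee_pos": TCP position; "tool_rot": TCP orientation; "ft_force": force on the tool from outside, world axes, zero at the start; "torque": the same for the moment, N m; "gripper_width": opening from 0.0 (shut) to 1.0 (fully open); "grasp_force": force on a finger pad.
Only numpy, scipy, OpenCV 4.12 (cv2) and the standard library are available. Lean on these libraries where they do the work, as an engineer would, in place of code of your own. Each camera call takes 0.05 s, during which the arm holds its last target. There are 200 camera calls.

### The job

Clamp the flow-meter stand to the aluminium rail with the T-bolt from the rack: lower the bolt's head lengthwise into the rail's slot in front of the stand, slide it along until its shank is fully home in the notch of the stand's foot, turn the bolt clockwise until its head lies square across under the slot's lips, then tighten the knurled nut clockwise until it grips firmly. Do not force anything, do not push the stand along the rail, and leave the other things where they are.

Things in the scene. Friction and masses are not known exactly. Their poses are not given: they have to be found in the camera images.
- tang (a point): centre of the T-bolt's tang, the flat dark-steel grip at its top: 24 mm long (x), 12 mm thick (y), 26 mm high, pinched across the 12 mm. The bolt stands upright on its head in one of the rack's pockets. Heights over its underside: head 0-12 mm, 12 mm round shank, nut, tang 67-93 mm (this point 80). x is also the head's long direction; the bolt is the same after a half turn.
- head (a point): centre of the T-bolt's head, on its axis, 74 mm below the tang's centre. 32 mm long (x), 18 mm wide (y), 12 mm high. Two opposite corners are cut away, so from lengthwise in the slot it turns clockwise (from above) but not the other way, and stops of itself about 7 to 12 degrees past square.
- bolt: the T-bolt with its nut, 0.26 kg in all; origin at the centre of its underside, z up. Once the nut bites, the clamping pull rises some 10 N per 0.06 rad; a rise of 0.2 to 0.3 N m in the moment held by the hand (55 to 75 N; it eases a little on release) is firm and right, under 35 N is loose, over 100 N forced. When the nut is turned the bolt may turn along with it until its head stops in the slot.
- thread (a point): on the bolt's axis, fixed to the bolt, 50 mm over its underside, inside the nut: round, knurled, 40 mm across, 28 mm high. Clockwise from above it goes down the steep thread 3 mm per rad and stays where left. Its underside starts 35 to 37.6 mm over the bolt's (unknown) and clamps at 32 mm: it bites after 1.0 to 1.9 rad, then stiffens fast.
- rail: fixed aluminium rail (dark floor plate), 300 mm long (x), 90 mm wide, 32 mm high; origin under its centre. A T-slot runs along the middle of its top, open at both ends: mouth 20 mm wide, lips 10 mm thick, under them an undercut 34 mm wide and 14 mm high, its floor 8 mm over the rail's underside.
- slot (a point): centre of the slot's mouth on the rail's top face, 32 mm above the bench; x runs along the slot towards the stand's column.
- stand: loose flow-meter stand, 2.2 kg, resting on the rail: dark steel foot 10 mm thick, 60 mm wide, and at its far (+x) end a white column with a glass tube, 155 mm high. A 15 mm wide notch, flared at the mouth, opens at the foot's -x end over the slot. Origin at the foot's underside, where the bolt's axis is when its shank touches the notch's bottom. It slides if pushed with about 10 N.
- notch (a point): the point above the stand's origin on the foot's top face, 42 mm above the bench: the bolt's axis when fully home. The notch's mouth is 24 mm before it (-x), the column's tube 71 mm beyond it (+x); x points from mouth to column.
- rack: fixed white plastic block, 75 x 170 x 26 mm, origin under its centre, with two pockets 16 mm deep, 45 mm either side of its centre along y.
- stud: bystander: plain stud with a round black knob in the rack's other pocket, 53 mm high
- amber: bystander: amber glass bottle, 150 mm high
- jar: bystander: clear jar with white lid, 75 mm high
- flask: bystander: conical glass flask, 110 mm high
- dish: bystander: white ceramic dish, 80 mm across
- spanner: bystander: steel spanner lying on the bench, 160 mm long
- washer: bystander: loose steel washer on the bench, 36 mm across
Mind the look-alikes: they are no part of the job. Leave any yellow look-alike of the bolt alone. Leave any blue look-alike of the stand alone.

How it is judged:
By the outcome, as a careful person would: the job done as asked, in the order asked, and still so for the second after the job is handed in, with the robot touching nothing.
It also fails if it takes over 72 s, if anything falls off the work surface, if the arm or the gripper's body presses on something with over 40 N, if the wrist force passes 120 N, or if a joint passes its speed limit or range.

## Working session

There is one attempt and no reset: what is moved stays moved. The work goes in short steps, Python scripts to look and compute and a tool call to move; the robot and the scene stay as the last step left them, time stands still between calls to the robot, and variables do not carry over. Pictures are saved under pics/ and viewed, at most 10 in all, crops included, and the job is handed in when it is done.

Besides the shell and the picture viewer there is one more tool, called after ">>>" as name(argument=value, ...), one argument or row to a line, values as JSON. apply_moves: Moves the arm, as the interface text tells. Shift numbers are shares of 0.2 m and turn numbers shares of 90 degrees, none past 1 either way. Its arguments: {"type":"object","properties":{"steps":{"type":"array"},"gripper":{"type":"number"}},"required":["steps"]}

```bash
mkdir -p pics; ls
cat > h.py <<'E'
import numpy as np, cv2
from station import *
def world(c,u,v,z=None):
    """pixel -> world; with z: intersect the ray with that height, else use range"""
    T=c["world_from_camera"]; d=np.array([(u-c["cx"])/c["fx"],(v-c["cy"])/c["fy"],1.])
    if z is None:
        return T[:3,:3]@(d*c["range_z"][int(round(v)),int(round(u))])+T[:3,3]
    r=T[:3,:3]@d; return T[:3,3]+r*(z-T[2,3])/r[2]
def cloud(c):
    v,u=np.mgrid[:384,:512]; z=c["range_z"]
    p=np.stack([(u-c["cx"])/c["fx"]*z,(v-c["cy"])/c["fy"]*z,z],-1)
    return p@c["world_from_camera"][:3,:3].T+c["world_from_camera"][:3,3]
E
python3 - <<'E'
from h import *
s=read_state(); print(s)
for n in ("top","side"):
    c=read_camera(n); cv2.imwrite(f"pics/{n}0.png",c["color"][:,:,::-1]); print(n,c["world_from_camera"].round(3).tolist(),c["fx"])
    for t,z in (("tang",None),("head",None),("slot",.032),("notch",.042),("stand",.032),("rail",0),("rack",0),("stud",0),("amber",0),("jar",0),("flask",0)):
        for d in pinpoint(n,t)[:3]:
            u,v=d["xy"]; print(n,t,round(d["score"],2),np.round([u,v]),world(c,u,v,z).round(4) if 0<=u<511 and 0<=v<383 else '')
E
```

```text
pics
{'time': 0.0, 'qpos': array([64.63929761, 21.99240963,  2.50990006, 91.65111152, -1.02486242,
       66.53270706, -2.8604369 ]), 'dq': array([-0.02465752,  0.01849727, -0.03744555,  0.00487274, -0.05792959,
        0.07309875,  0.0605207 ]), 'effort': array([-3.39269400e-04, -4.33468866e+01,  1.02444638e+00, -2.49510849e+01,
        1.06212133e-02,  1.13421539e-02,  2.41891115e-06]), 'ee_pos': array([ 0.2194009 , -0.61082347,  0.22986516]), 'tool_rot': array([-1.79846456e+02,  8.34434524e-03,  1.97621190e+01]), 'ft_force': array([-0.7760888 , -0.65570355,  0.09293957]), 'torque': array([-0.00803933, -0.00625049, -0.03628286]), 'grasp_force': 0.0, 'gripper_width': 1.0055888182288462}
top [[0.026, -0.982, 0.188, 0.333], [-0.999, -0.03, -0.019, -0.085], [0.024, -0.188, -0.982, 1.273], [0.0, 0.0, 0.0, 1.0]] 383.2793403354252
top tang 0.52 [320. 205.] [ 0.5271 -0.2988  0.1042]
top tang 0.5 [323. 208.] [ 0.5237 -0.314   0.0719]
top tang 0.47 [354. 218.] [ 0.49   -0.4065  0.0962]
top head 0.61 [284. 218.] [ 0.4942 -0.1952  0.0249]
top head 0.56 [345. 222.] [ 0.4817 -0.3875  0.0611]
top
[... 1276 characters left out ...]
2 [263. 368.] [0.3353 0.2703 0.032 ]
side notch 0.93 [304. 260.] [0.3731 0.0155 0.042 ]
side notch 0.8 [218. 275.] [0.5194 0.1473 0.042 ]
side stand 0.97 [214. 274.] [0.5308 0.1436 0.032 ]
side stand 0.6 [304. 264.] [0.3723 0.0166 0.032 ]
side rail 0.65 [220. 276.] [0.53  0.125 0.   ]
side rack 0.64 [305. 176.] [ 0.5025 -0.2617  0.    ]
side rack 0.58 [213. 273.] [0.5462 0.1269 0.    ]
side stud 0.73 [299. 183.] [ 0.5052 -0.229   0.    ]
side amber 0.77 [232. 146.] [ 0.7362 -0.26    0.    ]
side jar 0.66 [161. 202.] [0.7826 0.0158 0.    ]
side flask 0.66 [125. 243.] [0.7759 0.1654 0.    ]
side flask 0.52 [303. 175.] [ 0.5068 -0.2605  0.    ]
side flask 0.45 [215. 275.] [0.54   0.1281 0.    ]
```

View pics/top0.png

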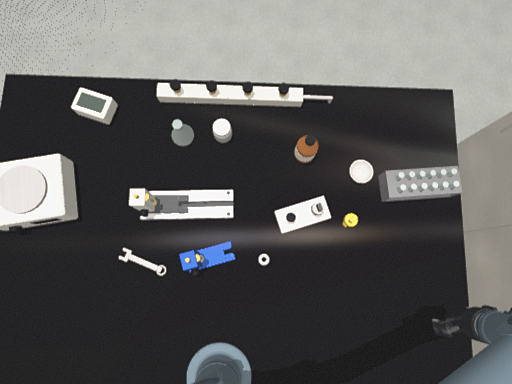

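View pics/side0.png

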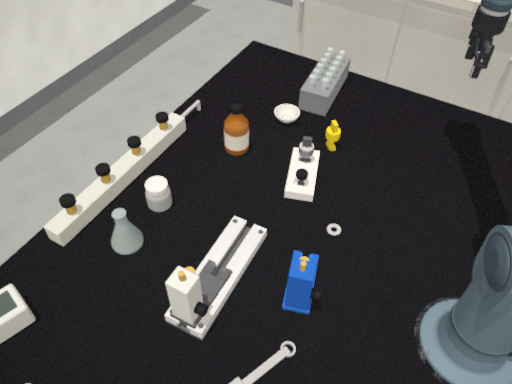

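Top view: the white rail is at about (190,204), with the column at its left end (140,198) and the slot running right. The rack is at (302,213), with the bolt at (320,207) and the stud at (291,217). The yellow look-alike is at (350,220) and the blue stand at (208,257). Next I'll take accurate measurements from the depth data.

Run:
```python
from h import *
def rect(P,name):
    r=cv2.minAreaRect((P[:,:2]*1000).astype(np.float32)); print(name,len(P),'c',np.round(r[0],1),'size',np.round(r[1],1),'ang',round(r[2],2),'z',np.median(P[:,2]).round(4),'mean',P.mean(0).round(4))
for n in ("top","side"):
    c=read_camera(n); P=cloud(c).reshape(-1,3); col=c["color"].reshape(-1,3).astype(int); br=col.mean(1)
    ok=c["range_z"].ravel()>0
    def sel(x,y,z,rx,ry,rz,m=True): return P[ok&(abs(P[:,0]-x)<rx)&(abs(P[:,1]-y)<ry)&(abs(P[:,2]-z)<rz)&m]
    rect(sel(.53,.13,.032,.09,.2,.004,br>120),n+" railtop")
    rect(sel(.53,.13,.042,.05,.1,.004,br<120),n+" foottop")
    rect(sel(.53,.13,.187,.09,.2,.012),n+" columntop")
    rect(sel(.51,-.25,.026,.07,.11,.004,br>120),n+" racktop")
    rect(sel(.525,-.297,.103,.03,.04,.006),n+" tangtop")
    rect(sel(.525,-.297,.077,.03,.04,.012),n+" nut")
    rect(sel(.5,-.21,.06,.03,.03,.02),n+" stud")
    im=c["color"]
    for t,(u,v,s) in (dict(rail=(185,205,65),bolt=(305,212,40)) if n=="top" else dict(rail=(220,275,65),bolt=(305,165,40))).items():
        k=im[v-s:v+s,u-s:u+s,::-1]; cv2.imwrite(f"pics/{n}_{t}.png",cv2.resize(k,(400,400),interpolation=cv2.INTER_CUBIC))
g=lambda n,t:cv2.imread(f"pics/{n}_{t}.png")
cv2.imwrite("pics/m.png",np.hstack([g("top","rail"),g("side","rail")]))
cv2.imwrite("pics/m2.png",np.hstack([g("top","bolt"),g("side","bolt")]))
```

```text
top railtop 1146 c [531.3 125.2] size [ 90.8 298. ] ang 2.99 z 0.0328 mean [0.5293 0.0889 0.0326]
top foottop 174 c [526.6 175.8] size [ 53.5 109.4] ang 2.02 z 0.0425 mean [0.5231 0.1849 0.0424]
top columntop 22 c [526.6 247.6] size [10.9 11.3] ang 19.68 z 0.1864 mean [0.5264 0.2471 0.185 ]
top racktop 791 c [ 510.1 -255.9] size [ 75.3 171.5] ang 19.16 z 0.0269 mean [ 0.5077 -0.2513  0.0267]
top tangtop 31 c [ 524.2 -297.7] size [23.4 11.8] ang 20.76 z 0.1037 mean [ 0.5241 -0.2976  0.1037]
top nut 93 c [ 523.  -298.1] size [38.7 38.5] ang 0.23 z 0.0754 mean [ 0.5222 -0.2956  0.0757]
top stud 80 c [ 494.7 -212.2] size [29.2 28.8] ang 2.24 z 0.0638 mean [ 0.4942 -0.2125  0.0636]
side railtop 2204 c [528.4 126.5] size [ 91.3 302. ] ang 3.02 z 0.0317 mean [0.5222 0.1004 0.0317]
side foottop 448 c [526.4 171.3] size [59.4 94.9] ang 2.22 z 0.0417 mean [0.5177 0.1688 0.0418]
side columntop 53 c [524.5 249.7] size [11.8 11.7] ang 55.66 z 0.1863 mean [0.5237 0.2506 0.1844]
side racktop 889 c [ 507.1 -254.4] size [ 74.9 175.4] ang 19.0 z 0.0256 mean [ 0.5024 -0.2424  0.0255]
side tangtop 42 c [ 520.5 -293.6] size [23.7 15.6] ang 23.47 z 0.1015 mean [ 0.5207 -0.2942  0.1013]
side nut 135 c [ 521.3 -293.9] size [38.4 39. ] ang 82.0 z 0.0739 mean [ 0.5195 -0.2888  0.0745]
side stud 124 c [ 491.7 -210.7] size [31.1 31.5] ang 38.19 z 0.0612 mean [ 0.4908 -0.2072  0.0596]
```

View pics/m.png

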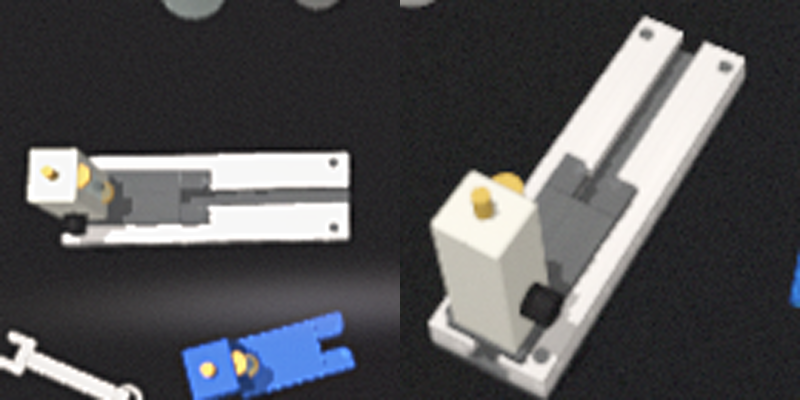

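View pics/m2.png

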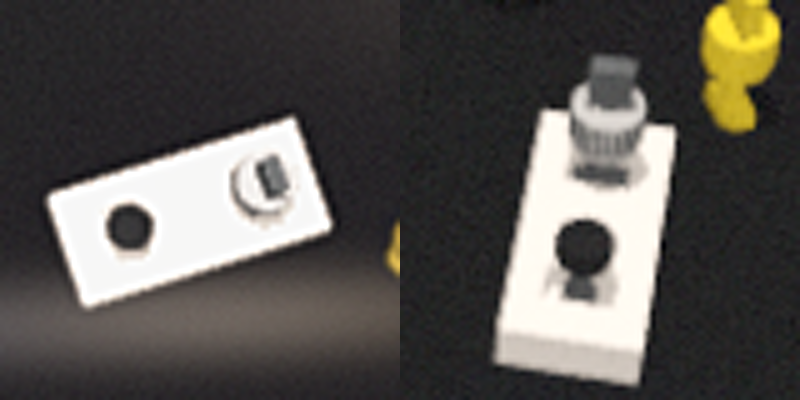

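The measurements agree:

| Item | Position and angle |
|---|---|
| Bolt | about (0.523, -0.297), tang yaw about 19° |
| Rail | centre (0.530, 0.126), slot direction yaw 93° |
| Foot front edge | y about 0.1225 |
| Notch | about (0.529, 0.146) |

The nut's top comes up to the tang's foot, so I'll grip with the TCP about 69 mm over the bolt's underside.

>>> apply_moves(
  steps=[
    [0.163, -0.08, 0, 0.007],
    [0.163, -0.08, 0, 0],
    [0.163, -0.08, 0, 0],
    [0.163, -0.08, 0, 0],
    [0.163, -0.08, 0, 0],
    [0.163, -0.08, 0, 0],
    [0.163, -0.08, 0, 0],
    [0.163, -0.08, 0, 0],
    [0.163, -0.08, 0, 0],
    [0.163, -0.08, 0, 0],
    [0.163, -0.08, 0, 0],
    [0.163, -0.08, 0, 0],
  ],
  gripper=0.3,
)

```text
time: 2.8
ee_pos: [0.5269, -0.3011, 0.2314]
tool_rot: [180.0, -0.0, 19.1]
ft_force: [-0.3, -0.3, -0.6]
gripper_width: 0.701
grasp_force: 0.0
```

```bash
cat >> h.py <<'E'
def go(x,y,z,yaw):
    """print shift (shares of 0.2 m, tool axes) and turn share from the measured pose"""
    s=read_state(); p=s["ee_pos"]; r=s["tool_rot"]; a=np.radians(r[2]); d=np.array([x,y,z])-p
    print("t",round(s["time"],2),"p",p.round(4),"rpy",r.round(2),"w",round(float(s["gripper_width"]),3),"F",s["ft_force"].round(2),"M",s["torque"].round(3),"q7",s["qpos"][6].round(1))
    sh=np.array([d[0]*np.cos(a)+d[1]*np.sin(a), d[0]*np.sin(a)-d[1]*np.cos(a), -d[2]])/.2
    print("shares",sh.round(4),"turn",round((r[2]-yaw)/90,4))
E
python3 -c "
from h import *
go(.523,-.297,.15,19.2)"
```

```text
t 2.8 p [ 0.5269 -0.3011  0.2314] rpy [ 1.7998e+02 -1.0000e-02  1.9120e+01] w 0.701 F [-0.31 -0.31 -0.62] M [ 0.012  0.036 -0.011] q7 -47.7
shares [-0.0116 -0.0259  0.407 ] turn -0.0009
```

>>> apply_moves(
  steps=[
    [-0.012, -0.026, 0.1, 0],
    [0, 0, 0.15, 0],
    [0, 0, 0.15, 0],
    [0, 0, 0.12, 0],
    [0, 0, 0.1, 0],
    [0, 0, 0.07, 0],
    [0, 0, 0.04, 0],
    [0, 0, 0.032, 0],
    [0, 0, 0, 0],
  ],
)

```text
time: 3.92
ee_pos: [0.5222, -0.2978, 0.0788]
tool_rot: [-180.0, 0.0, 19.1]
ft_force: [-0.3, 0.2, -0.6]
gripper_width: 0.699
grasp_force: 0.0
```

Run:
```python
from h import *
go(.523,-.297,.079,19.2)
c=read_camera("side"); k=c["color"][95:215,225:385,::-1]
cv2.imwrite("pics/s1.png",cv2.resize(k,(800,600),interpolation=cv2.INTER_CUBIC))
```

```text
t 3.92 p [ 0.5222 -0.2978  0.0788] rpy [-180.      0.     19.13] w 0.699 F [-0.32  0.16 -0.56] M [-0.052  0.005  0.022] q7 -49.5
shares [ 0.005  -0.0023 -0.0009] turn -0.0008
```

View pics/s1.png

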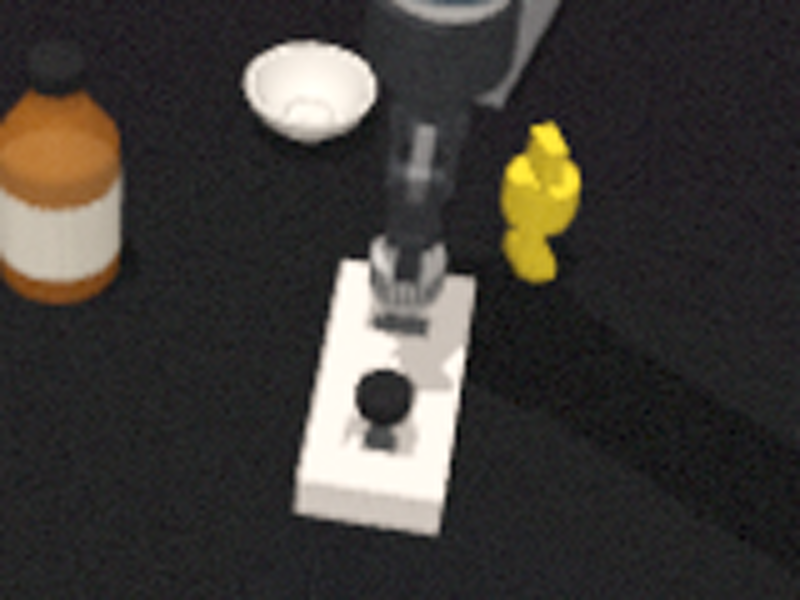

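The finger (column 408) is centred over the nut (column 407), clear of the stud and the yellow one. I'll close the gripper.

>>> apply_moves(
  steps=[
    [0, 0, 0, 0],
    [0, 0, 0, 0],
    [0, 0, 0, 0],
    [0, 0, 0, 0],
    [0, 0, 0, 0],
    [0, 0, 0, 0],
    [0, 0, 0, 0],
    [0, 0, 0, 0],
  ],
  gripper=1,
)

```text
time: 4.97
ee_pos: [0.5226, -0.2978, 0.0794]
tool_rot: [180.0, -0.0, 19.1]
ft_force: [-1.6, 1.1, 6.0]
gripper_width: 0.128
grasp_force: 60.2
```

```bash
python3 -c "
from h import *
go(.523,-.297,.2,19.2)"
```

```text
t 4.97 p [ 0.5226 -0.2978  0.0794] rpy [ 1.7997e+02 -4.0000e-02  1.9130e+01] w 0.128 F [-1.55  1.12  5.96] M [0.235 0.107 0.01 ] q7 -49.5
shares [ 0.0032 -0.003  -0.603 ] turn -0.0008
```

>>> apply_moves(
  steps=[
    [0, 0, -0.02, 0],
    [0, 0, -0.06, 0],
    [0, 0, -0.1, 0],
    [0, 0, -0.14, 0],
    [0, 0, -0.14, 0],
    [0, 0, -0.04, 0],
    [0, 0, 0, 0],
    [0, 0, 0, 0],
  ],
)

```text
time: 5.98
ee_pos: [0.521, -0.2972, 0.1775]
tool_rot: [-179.9, 0.1, 19.1]
ft_force: [-0.7, 0.0, -2.6]
gripper_width: 0.122
grasp_force: 59.2
```

Run:
```python
from h import *
go(.532,.0825,.18,19.2)
c=read_camera("side"); k=c["color"][70:190,225:385,::-1]
cv2.imwrite("pics/s2.png",cv2.resize(k,(480,360),interpolation=cv2.INTER_CUBIC))
```

```text
t 5.97 p [ 0.521  -0.2972  0.1775] rpy [-1.7988e+02  1.1000e-01  1.9130e+01] w 0.122 F [-0.73  0.05 -2.65] M [ 0.015  0.003 -0.046] q7 -48.3
shares [ 0.6739 -1.7759 -0.0127] turn -0.0008
```

View pics/s2.png

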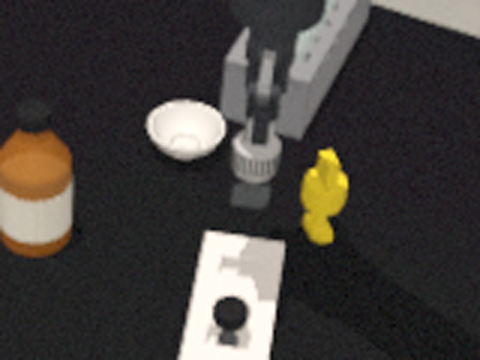

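The bolt is lifted upright, with the nut at (257,158) and the head at (250,195). The load reads 2.6 N, which matches its weight. Next, carry it over the slot in front of the stand.

>>> apply_moves(
  steps=[
    [0.03, -0.08, 0, 0],
    [0.06, -0.16, 0, 0],
    [0.08, -0.212, 0, 0],
    [0.08, -0.212, 0, 0],
    [0.08, -0.212, 0, 0],
    [0.08, -0.212, 0, 0],
    [0.08, -0.212, 0, 0],
    [0.08, -0.212, 0, 0],
    [0.06, -0.16, 0, 0],
    [0.03, -0.08, 0, 0],
    [0.014, -0.024, 0, 0],
    [0, 0, 0, 0],
  ],
)

```text
time: 7.52
ee_pos: [0.5331, 0.0808, 0.1786]
tool_rot: [180.0, 0.0, 19.1]
ft_force: [0.2, -0.7, -2.9]
gripper_width: 0.128
grasp_force: 59.2
```

>>> apply_moves(
  steps=[
    [0, 0, 0, -0.05],
    [0, 0, 0, -0.1],
    [0, 0, 0, -0.1],
    [0, 0, 0, -0.1],
    [0, 0, 0, -0.1],
    [0, 0, 0, -0.1],
    [0, 0, 0, -0.1],
    [0, 0, 0, -0.1],
    [0, 0, 0, -0.07],
    [0, 0, 0, 0],
    [0, 0, 0, 0],
  ],
)

```text
time: 8.9
ee_pos: [0.5332, 0.0806, 0.1788]
tool_rot: [-180.0, 0.0, 92.7]
ft_force: [0.2, -0.8, -2.8]
gripper_width: 0.124
grasp_force: 59.1
```

Run:
```python
from h import *
go(.532,.0825,.13,93)
for n,b in (("top",(130,260,165,270)),("side",(170,290,180,340))):
    c=read_camera(n); P=cloud(c).reshape(-1,3)
    q=read_state()["ee_pos"]; bz=q[2]-.069
    m=(abs(P[:,0]-q[0])<.035)&(abs(P[:,1]-q[1])<.035)&(c["range_z"].ravel()>0)
    for nm,a,b2 in (("nut",.035,.066),("head",-.004,.013)):
        k=P[m&(P[:,2]>bz+a)&(P[:,2]<bz+b2)]
        if len(k)>4:
            r=cv2.minAreaRect((k[:,:2]*1000).astype(np.float32)); print(n,nm,len(k),np.round(r[0],1),np.round(r[1],1),round(r[2],1),'z',k[:,2].min().round(4),k[:,2].max().round(4))
    for t in("head","tang","slot","notch"):
        for d in pinpoint(n,t)[:2]: print(n,t,round(d["score"],2),world(c,*d["xy"],{"head":bz+.006,"tang":bz+.08,"slot":.032,"notch":.042}[t]).round(4))
    cv2.imwrite(f"pics/{n}3.png",c["color"][:,:,::-1])
a=cv2.resize(cv2.imread("pics/top3.png")[150:270,130:262],(400,364),interpolation=cv2.INTER_CUBIC)
b=cv2.resize(cv2.imread("pics/side3.png")[170:352,170:370],(400,364),interpolation=cv2.INTER_CUBIC)
cv2.imwrite("pics/m3.png",np.hstack([a,b]))
```

```text
t 8.9 p [0.5332 0.0806 0.1788] rpy [-1.7999e+02  3.0000e-02  9.2710e+01] w 0.124 F [ 0.24 -0.84 -2.78] M [ 0.011 -0.023 -0.014] q7 -18.8
shares [ 0.0098 -0.0057  0.2438] turn -0.0032
top nut 8 [537.   61.8] [13.6  2.6] 15.5 z 0.1566 0.175
top head 0.48 [ 0.4774 -0.384   0.1158]
top tang 0.47 [ 0.6559 -0.2371  0.1898]
top notch 0.51 [ 0.3776 -0.0138  0.042 ]
side nut 235 [529.3  89.4] [40.9 32. ] 23.9 z 0.1462 0.1759
side head 78 [530.6  87.4] [19.2 26.2] 2.9 z 0.1082 0.1228
side head 0.96 [0.528  0.0886 0.1159]
side head 0.66 [ 0.4494 -0.2903  0.1159]
side tang 0.8 [0.534  0.083  0.1899]
side tang 0.71 [ 0.4327 -0.0569  0.1899]
side slot 0.73 [0.528 0.119 0.032]
side slot 0.56 [0.5675 0.0349 0.032 ]
side notch 0.75 [0.5228 0.1525 0.042 ]
side notch 0.65 [0.3673 0.0212 0.042 ]
```

View pics/m3.png

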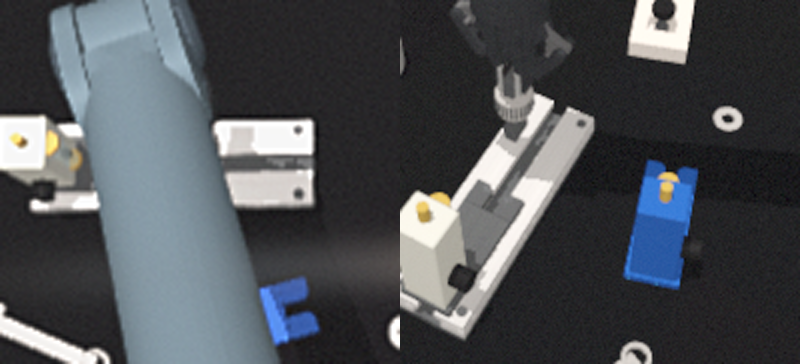

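Run:
```python
from h import *
from scipy.optimize import least_squares
q=read_state()["ee_pos"]
c=read_camera("side"); P=cloud(c).reshape(-1,3); col=c["color"].reshape(-1,3).mean(1)
ok=c["range_z"].ravel()>0
m=ok&(np.hypot(P[:,0]-q[0],P[:,1]-q[1])<.035)
h=np.histogram(P[m][:,2],np.arange(.1,.2,.004)); print(dict(zip(h[1].round(3),h[0])))
k=P[m&(P[:,2]>.150)&(P[:,2]<.168)]
f=least_squares(lambda p:np.hypot(k[:,0]-p[0],k[:,1]-p[1])-.020,[q[0],q[1]],loss="soft_l1",f_scale=.001); print("nut axis",f.x.round(4),"tcp",q.round(4),len(k))
# rail top edges: slot centre from white rail points, in front of the foot
r=P[ok&(abs(P[:,2]-.032)<.004)&(abs(P[:,0]-.53)<.07)&(P[:,1]>-.03)&(P[:,1]<.29)&(col>90)]
R=cv2.minAreaRect((r[:,:2]*1000).astype(np.float32)); print("rail",np.round(R[0],1),np.round(R[1],1),round(R[2],2))
g=P[ok&(abs(P[:,2]-.0415)<.0035)&(abs(P[:,0]-.53)<.05)&(P[:,1]>.1)&(P[:,1]<.2)]
a=np.radians(93); d=np.array([np.cos(a),np.sin(a)]); s=g[:,:2]@d; n=g[:,:2]@np.array([-d[1],d[0]])
print("foot front s",np.percentile(s,[0.5,1,3]).round(4),"centre s of rail",(np.array(R[0])/1000@d).round(4), "tcp s",q[:2]@d,"lat: rail",np.array(R[0])/1000@[-d[1],d[0]],"foot",n.min(),n.max())
```

```text
{np.float64(0.1): np.int64(0), np.float64(0.104): np.int64(1), np.float64(0.108): np.int64(8), np.float64(0.112): np.int64(15), np.float64(0.116): np.int64(17), np.float64(0.12): np.int64(43), np.float64(0.124): np.int64(7), np.float64(0.128): np.int64(2), np.float64(0.132): np.int64(0), np.float64(0.136): np.int64(0), np.float64(0.14): np.int64(0), np.float64(0.144): np.int64(5), np.float64(0.148): np.int64(14), np.float64(0.152): np.int64(20), np.float64(0.156): np.int64(15), np.float64(0.16): np.int64(25), np.float64(0.164): np.int64(21), np.float64(0.168): np.int64(37), np.float64(0.172): np.int64(99), np.float64(0.176): np.int64(7), np.float64(0.18): np.int64(12), np.float64(0.184): np.int64(19), np.float64(0.188): np.int64(19), np.float64(0.192): np.int64(24)}
nut axis [0.5315 0.0837] tcp [0.5331 0.0821 0.1789] 89
rail [528.8 126.1] [ 91.9 301.5] 2.89
foot front s [0.0938 0.0951 0.0969] centre s of rail 0.0982 tcp s 0.05410186610736051 lat: rail -0.534642273726464 foot -0.5650700119209224 -0.503668140415392
```

>>> apply_moves(
  steps=[
    [0, -0.0035, 0.04, -0.003],
    [0, 0, 0.08, 0],
    [0, 0, 0.1, 0],
    [0, 0, 0.08, 0],
    [0, 0, 0.04, 0],
    [0, 0, 0.02, 0],
    [0, 0, 0, 0],
    [0, 0, 0, 0],
  ],
)

```text
time: 10.45
ee_pos: [0.5331, 0.0821, 0.1076]
tool_rot: [179.9, -0.0, 93.2]
ft_force: [0.1, 0.4, -3.1]
gripper_width: 0.128
grasp_force: 59.1
```

Run:
```python
from h import *
go(.5325,.0825,.1,93)
c=read_camera("side"); cv2.imwrite("pics/s4.png",cv2.resize(c["color"][190:290,200:320,::-1],(720,600),interpolation=cv2.INTER_CUBIC))
```

```text
t 10.45 p [0.5331 0.0821 0.1076] rpy [179.92  -0.    93.2 ] w 0.128 F [ 0.1   0.4  -3.07] M [ 0.024 -0.033  0.006] q7 -21.9
shares [ 0.002  -0.0029  0.0378] turn 0.0022
```

View pics/s4.png

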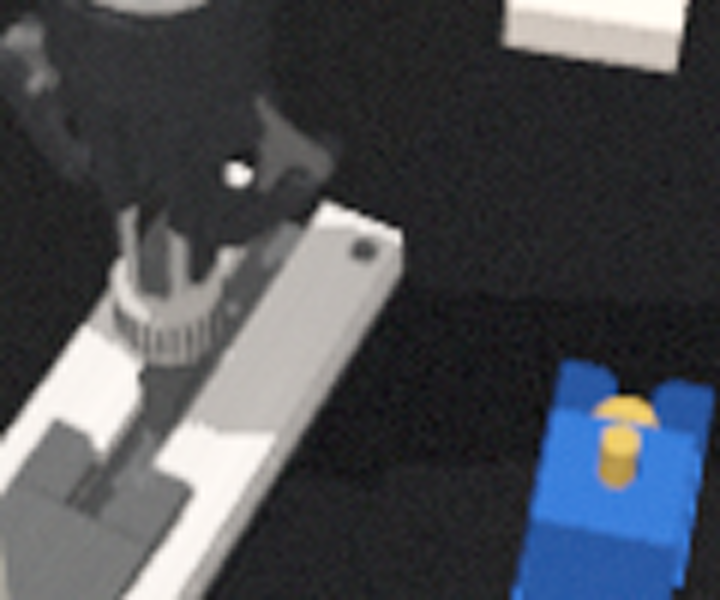

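The head now sits over the slot, visually aligned with it (the nut is at (170,310), and the slot runs to the notch at (90,480)). I'll lower it gently while watching the force.

>>> apply_moves(
  steps=[
    [0, -0.003, 0.01, 0.002],
    [0, 0, 0.01, 0],
    [0, 0, 0.01, 0],
    [0, 0, 0.01, 0],
    [0, 0, 0.01, 0],
    [0, 0, 0, 0],
  ],
)

```text
time: 11.25
ee_pos: [0.532, 0.082, 0.0966]
tool_rot: [180.0, -0.0, 93.0]
ft_force: [1.2, -0.4, -2.0]
gripper_width: 0.123
grasp_force: 59.2
```

```bash
python3 -c "
from h import *
go(.5325,.0825,.08,93)"
```

```text
t 11.25 p [0.532  0.082  0.0966] rpy [ 1.7998e+02 -1.0000e-02  9.3020e+01] w 0.123 F [ 1.16 -0.43 -1.97] M [-0.004 -0.258 -0.07 ] q7 -22.5
shares [0.0026 0.0025 0.0832] turn 0.0002
```

>>> apply_moves(
  steps=[
    [0, 0.003, 0.01, 0],
    [0, 0, 0.01, 0],
    [0, 0, 0.01, 0],
    [0, 0, 0, 0],
  ],
)

```text
time: 11.75
ee_pos: [0.5322, 0.0819, 0.0906]
tool_rot: [-180.0, 0.0, 93.0]
ft_force: [-1.1, 0.3, -2.7]
gripper_width: 0.124
grasp_force: 59.1
```

```bash
python3 -c "
from h import *
go(.5325,.0825,.08,93)"
```

```text
t 11.75 p [0.5322 0.0819 0.0906] rpy [-179.97    0.     93.02] w 0.124 F [-1.09  0.29 -2.66] M [-0.091 -0.047 -0.041] q7 -22.8
shares [0.0028 0.0016 0.0531] turn 0.0002
```

>>> apply_moves(
  steps=[
    [0, 0, 0.01, 0],
    [0, 0, 0.01, 0],
    [0, 0, 0.01, 0],
    [0, 0, 0.01, 0],
    [0, 0, 0.01, 0],
    [0, 0, 0, 0],
  ],
)

```text
time: 12.5
ee_pos: [0.5323, 0.0819, 0.0806]
tool_rot: [-180.0, -0.0, 93.0]
ft_force: [-0.7, -0.6, -2.6]
gripper_width: 0.126
grasp_force: 59.1
```

>>> apply_moves(
  steps=[
    [0, 0, 0.005, 0],
    [0, 0, 0, 0],
  ],
)

```text
time: 12.75
ee_pos: [0.5324, 0.082, 0.0798]
tool_rot: [-180.0, -0.0, 93.0]
ft_force: [0.0, -0.1, -3.5]
gripper_width: 0.13
grasp_force: 59.1
```

>>> apply_moves(
  steps=[
    [0, 0, 0.005, 0],
    [0, 0, 0, 0],
  ],
)

```text
time: 13.0
ee_pos: [0.5324, 0.082, 0.0788]
tool_rot: [-180.0, 0.0, 93.0]
ft_force: [0.9, 0.0, -2.0]
gripper_width: 0.127
grasp_force: 59.1
```

>>> apply_moves(
  steps=[
    [0, 0, 0.005, 0],
    [0, 0, 0, 0],
  ],
)

```text
time: 13.25
ee_pos: [0.5323, 0.0819, 0.0778]
tool_rot: [-180.0, 0.0, 93.0]
ft_force: [-0.2, -0.4, -2.5]
gripper_width: 0.125
grasp_force: 59.1
```

>>> apply_moves(
  steps=[
    [0, 0, 0.004, 0],
    [0, 0, 0, 0],
  ],
)

```text
time: 13.5
ee_pos: [0.5326, 0.082, 0.0774]
tool_rot: [180.0, 0.0, 93.0]
ft_force: [-0.8, -0.3, 0.4]
gripper_width: 0.125
grasp_force: 59.5
```

>>> apply_moves(
  steps=[
    [0, 0, 0.004, 0],
    [0, 0, 0, 0],
  ],
)

```text
time: 13.75
ee_pos: [0.5328, 0.0821, 0.0774]
tool_rot: [180.0, 0.0, 93.0]
ft_force: [-2.4, -0.7, 6.1]
gripper_width: 0.126
grasp_force: 60.4
```

>>> apply_moves(
  steps=[
    [0, 0, -0.0105, 0],
    [0.02, 0, 0, 0],
    [0.03, 0, 0, 0],
    [0.03, 0, 0, 0],
    [0.03, 0, 0, 0],
    [0.03, 0, 0, 0],
    [0.02, 0, 0, 0],
    [0.01, 0, 0, 0],
    [0, 0, 0, 0],
  ],
)

```text
time: 14.88
ee_pos: [0.5306, 0.116, 0.0784]
tool_rot: [180.0, 0.0, 93.0]
ft_force: [-1.1, -0.5, -4.1]
gripper_width: 0.128
grasp_force: 59.2
```

Run:
```python
from h import *
go(.5293,.145,.0782,93)
c=read_camera("side"); cv2.imwrite("pics/s5.png",cv2.resize(c["color"][200:320,160:320,::-1],(800,600),interpolation=cv2.INTER_CUBIC))
```

```text
t 14.88 p [0.5306 0.116  0.0784] rpy [180.     0.    93.03] w 0.128 F [-1.08 -0.47 -4.06] M [-0.043 -0.013 -0.01 ] q7 -27.4
shares [0.145  0.0009 0.001 ] turn 0.0003
```

View pics/s5.png

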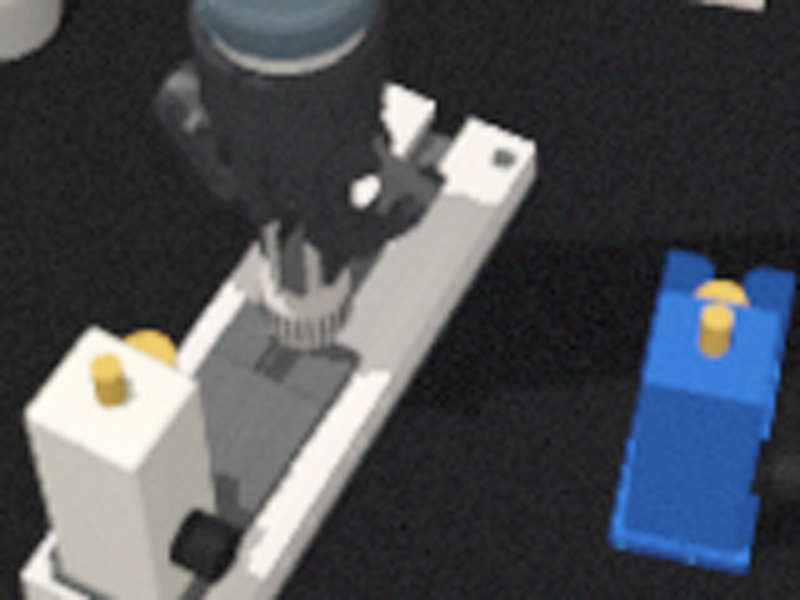

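The nut (308,310) is now at the foot's front edge, running cleanly, and the notch lies ahead at (275,355). I'll continue slowly.

>>> apply_moves(
  steps=[
    [0.012, 0, 0, 0],
    [0.012, 0, 0, 0],
    [0.012, 0, 0, 0],
    [0.012, 0, 0, 0],
    [0.012, 0, 0, 0],
    [0, 0, 0, 0],
  ],
)

```text
time: 15.68
ee_pos: [0.5299, 0.1284, 0.0784]
tool_rot: [180.0, -0.0, 93.0]
ft_force: [0.1, -0.2, -1.6]
gripper_width: 0.124
grasp_force: 59.2
```

>>> apply_moves(
  steps=[
    [0.012, 0, 0, 0],
    [0.012, 0, 0, 0],
    [0.012, 0, 0, 0],
    [0.012, 0, 0, 0],
    [0, 0, 0, 0],
  ],
)

```text
time: 16.3
ee_pos: [0.5295, 0.1379, 0.0784]
tool_rot: [180.0, -0.0, 93.1]
ft_force: [-0.3, -0.3, -2.6]
gripper_width: 0.126
grasp_force: 59.2
```

>>> apply_moves(
  steps=[
    [0.008, 0, 0, 0],
    [0.008, 0, 0, 0],
    [0, 0, 0, 0],
  ],
)

```text
time: 16.68
ee_pos: [0.5293, 0.1409, 0.0784]
tool_rot: [180.0, -0.0, 93.0]
ft_force: [0.7, -0.1, -2.2]
gripper_width: 0.123
grasp_force: 59.2
```

Still free. I'll step 1 mm at a time until it touches, staying well under the 10 N sliding force.

>>> apply_moves(
  steps=[
    [0.005, 0, 0, 0],
    [0.005, 0, 0, 0],
    [0, 0, 0, 0],
  ],
)

```text
time: 17.05
ee_pos: [0.5292, 0.1429, 0.0784]
tool_rot: [180.0, -0.0, 93.0]
ft_force: [-0.8, 0.2, -2.7]
gripper_width: 0.129
grasp_force: 59.2
```

>>> apply_moves(
  steps=[
    [0.004, 0, 0, 0],
    [0, 0, 0, 0],
  ],
)

```text
time: 17.3
ee_pos: [0.5292, 0.1436, 0.0784]
tool_rot: [180.0, -0.0, 93.0]
ft_force: [-0.7, -0.6, -2.6]
gripper_width: 0.131
grasp_force: 59.2
```

>>> apply_moves(
  steps=[
    [0.003, 0, 0, 0],
    [0, 0, 0, 0],
  ],
)

```text
time: 17.55
ee_pos: [0.5292, 0.144, 0.0784]
tool_rot: [-180.0, 0.0, 93.0]
ft_force: [-0.0, -0.6, -2.3]
gripper_width: 0.127
grasp_force: 59.2
```

>>> apply_moves(
  steps=[
    [0.003, 0, 0, 0],
    [0, 0, 0, 0],
  ],
)

```text
time: 17.8
ee_pos: [0.5292, 0.1442, 0.0784]
tool_rot: [-180.0, 0.0, 93.0]
ft_force: [0.4, -1.8, -2.1]
gripper_width: 0.127
grasp_force: 59.2
```

>>> apply_moves(
  steps=[
    [0.003, 0, 0, 0],
    [0, 0, 0, 0],
  ],
)

```text
time: 18.05
ee_pos: [0.5292, 0.1443, 0.0783]
tool_rot: [-180.0, 0.1, 93.0]
ft_force: [0.2, -2.6, -1.7]
gripper_width: 0.128
grasp_force: 59.2
```

>>> apply_moves(
  steps=[
    [0.003, 0, 0, 0],
    [0, 0, 0, 0],
  ],
)

```text
time: 18.3
ee_pos: [0.5292, 0.1445, 0.0784]
tool_rot: [-180.0, 0.1, 93.0]
ft_force: [-0.4, -5.9, 1.6]
gripper_width: 0.125
grasp_force: 59.3
```

The shank is home in the notch (Fy -5.9 N, y = 0.144 against about 0.145 expected). I'll ease off slightly, then turn clockwise in portions.

>>> apply_moves(
  steps=[
    [-0.003, 0.002, 0, 0],
    [0, 0, 0, 0.04],
    [0, 0, 0, 0.07],
    [0, 0, 0, 0.07],
    [0, 0, 0, 0.07],
    [0, 0, 0, 0.05],
    [0, 0, 0, 0],
  ],
)

```text
time: 19.18
ee_pos: [0.528, 0.1446, 0.0775]
tool_rot: [-179.9, 0.2, 66.1]
ft_force: [-1.5, -4.5, -2.3]
gripper_width: 0.129
grasp_force: 59.2
```

```bash
python3 -c "
from h import *
go(.5294,.1443,.0784,3)"
```

```text
t 19.18 p [0.528  0.1446 0.0775] rpy [-1.7988e+02  1.6000e-01  6.6070e+01] w 0.129 F [-1.46 -4.48 -2.25] M [-1.273  0.494 -0.013] q7 -55.0
shares [ 0.0017  0.007  -0.0043] turn 0.7008
```

>>> apply_moves(
  steps=[
    [-0.001, 0.005, -0.003, 0],
    [0, 0, 0, 0],
  ],
)

```text
time: 19.42
ee_pos: [0.5296, 0.1445, 0.0784]
tool_rot: [-179.9, 0.1, 66.1]
ft_force: [-1.7, -4.5, -3.5]
gripper_width: 0.126
grasp_force: 59.1
```

```bash
python3 -c "
from h import *
go(.5294,.1443,.0784,3)"
```

```text
t 19.43 p [0.5296 0.1445 0.0784] rpy [-1.7992e+02  5.0000e-02  6.6060e+01] w 0.126 F [-1.7  -4.49 -3.46] M [-1.122  0.459 -0.01 ] q7 -54.9
shares [-0.0014 -0.0003  0.0001] turn 0.7006
```

>>> apply_moves(
  steps=[
    [-0.002, 0.001, 0, 0],
    [0, 0, 0, 0.05],
    [0, 0, 0, 0.07],
    [0, 0, 0, 0.07],
    [0, 0, 0, 0.07],
    [0, 0, 0, 0.07],
    [0, 0, 0, 0.02],
    [0, 0, 0, 0],
  ],
)

```text
time: 20.42
ee_pos: [0.5302, 0.145, 0.0791]
tool_rot: [-180.0, -0.0, 34.6]
ft_force: [-2.4, -2.7, -2.4]
gripper_width: 0.127
grasp_force: 59.2
```

```bash
python3 -c "
from h import *
go(.5294,.1442,.0784,3)"
```

```text
t 20.43 p [0.5302 0.145  0.0791] rpy [-1.7997e+02 -2.0000e-02  3.4620e+01] w 0.127 F [-2.37 -2.73 -2.39] M [-0.805  0.605 -0.05 ] q7 -83.4
shares [-0.0055  0.0009  0.0036] turn 0.3513
```

>>> apply_moves(
  steps=[
    [-0.003, 0, 0.002, 0],
    [0, 0, 0, 0.05],
    [0, 0, 0, 0.07],
    [0, 0, 0, 0.07],
    [0, 0, 0, 0.07],
    [0, 0, 0, 0.05],
    [0, 0, 0, 0],
    [0, 0, 0, 0],
  ],
)

```text
time: 21.42
ee_pos: [0.5296, 0.1453, 0.0786]
tool_rot: [-179.9, -0.0, 6.7]
ft_force: [-1.7, -0.2, -2.5]
gripper_width: 0.132
grasp_force: 59.1
```

```bash
python3 -c "
from h import *
go(.5294,.1444,.0784,3)"
```

```text
t 21.43 p [0.5296 0.1453 0.0786] rpy [-1.799e+02 -1.000e-02  6.740e+00] w 0.132 F [-1.74 -0.24 -2.5 ] M [-0.002  0.714  0.077] q7 -108.8
shares [-0.0017  0.0042  0.0009] turn 0.0416
```

>>> apply_moves(
  steps=[
    [-0.002, 0, 0, 0.04],
    [0, 0, 0, 0],
    [0, -0.002, 0, 0],
    [0, 0, 0, 0],
  ],
)

```text
time: 21.92
ee_pos: [0.5294, 0.1451, 0.0787]
tool_rot: [-179.9, -0.0, 3.1]
ft_force: [-2.5, 1.4, -2.5]
gripper_width: 0.125
grasp_force: 59.1
```

```bash
python3 -c "
from h import *
go(.5294,.1444,.0784,3)"
```

```text
t 21.93 p [0.5294 0.1451 0.0787] rpy [-1.7995e+02 -2.0000e-02  3.0800e+00] w 0.125 F [-2.54  1.44 -2.48] M [ 0.258  0.637 -0.011] q7 -112.2
shares [-0.0004  0.0032  0.0015] turn 0.0009
```

>>> apply_moves(
  steps=[
    [-0.002, -0.003, 0, 0],
    [0, 0, 0, 0],
  ],
)

```text
time: 22.18
ee_pos: [0.5294, 0.1449, 0.0787]
tool_rot: [-180.0, -0.0, 3.0]
ft_force: [-1.8, 1.3, -3.1]
gripper_width: 0.128
grasp_force: 59.1
```

>>> apply_moves(
  steps=[
    [0, -0.003, 0, 0],
    [0, 0, 0, 0],
  ],
)

```text
time: 22.42
ee_pos: [0.5293, 0.145, 0.0787]
tool_rot: [180.0, -0.0, 3.0]
ft_force: [-0.7, -0.2, -2.1]
gripper_width: 0.125
grasp_force: 59.2
```

>>> apply_moves(
  steps=[
    [0, -0.003, 0, 0],
    [0, 0, 0, 0],
  ],
)

```text
time: 22.68
ee_pos: [0.5293, 0.1455, 0.0787]
tool_rot: [180.0, -0.0, 3.0]
ft_force: [-1.6, -1.2, -2.8]
gripper_width: 0.127
grasp_force: 59.1
```

>>> apply_moves(
  steps=[
    [0, -0.003, 0, 0],
    [0, 0, 0, 0],
  ],
)

```text
time: 22.92
ee_pos: [0.5293, 0.1457, 0.0787]
tool_rot: [179.9, -0.0, 3.0]
ft_force: [-0.8, -2.0, -1.3]
gripper_width: 0.129
grasp_force: 59.3
```

>>> apply_moves(
  steps=[
    [0, -0.003, 0, 0],
    [0, 0, 0, 0],
  ],
)

```text
time: 23.18
ee_pos: [0.5292, 0.1459, 0.0787]
tool_rot: [179.9, -0.0, 3.0]
ft_force: [-0.6, -5.0, -1.3]
gripper_width: 0.131
grasp_force: 59.4
```

Run:
```python
from h import *
go(.5294,.1444,.0784,3)
c=read_camera("side"); P=cloud(c).reshape(-1,3); ok=c["range_z"].ravel()>0
g=P[ok&(abs(P[:,2]-.0415)<.0035)&(abs(P[:,0]-.53)<.05)&(P[:,1]>.1)&(P[:,1]<.2)]
a=np.radians(93); d=np.array([np.cos(a),np.sin(a)])
print("foot front s",np.percentile(g[:,:2]@d,[0.5,1,3]).round(4),len(g))
k=P[ok&(abs(P[:,2]-.186)<.012)&(abs(P[:,0]-.53)<.03)&(abs(P[:,1]-.25)<.05)]
k2=P[ok&(P[:,2]>.13)&(P[:,2]<.18)&(abs(P[:,0]-.53)<.05)&(abs(P[:,1]-.25)<.05)]
print("coltop",k.mean(0).round(4),len(k)); print("col",k2.mean(0).round(4),len(k2))
cv2.imwrite("pics/side6.png",c["color"][:,:,::-1])
# image shift of the column/stand vs first picture
A=cv2.imread("pics/side0.png",0);B=cv2.imread("pics/side6.png",0)
t=A[255:325,165:215]; r=cv2.matchTemplate(B[245:335,155:225],t,cv2.TM_CCOEFF_NORMED); _,m,_,l=cv2.minMaxLoc(r); 
print("shift px",l[0]-10,l[1]-10,m, r[l[1]-1:l[1]+2,l[0]-1:l[0]+2].round(3).tolist())
cv2.imwrite("pics/s6.png",cv2.resize(c["color"][210:320,160:310,::-1],(800,587),interpolation=cv2.INTER_CUBIC))
```

```text
t 23.18 p [0.5292 0.1459 0.0787] rpy [ 1.7991e+02 -1.0000e-02  2.9800e+00] w 0.131 F [-0.58 -5.02 -1.28] M [-1.24   0.209  0.   ] q7 -112.6
shares [0.0004 0.0077 0.0014] turn -0.0003
foot front s [0.0951 0.0963 0.0991] 485
coltop [0.5241 0.2317 0.1808] 90
col [0.5196 0.2497 0.1607] 956
shift px 0 0 0.8802184462547302 [[0.8029999732971191, 0.843999981880188, 0.8190000057220459], [0.8429999947547913, 0.8799999952316284, 0.8320000171661377], [0.8379999995231628, 0.8529999852180481, 0.7990000247955322]]
```

View pics/s6.png

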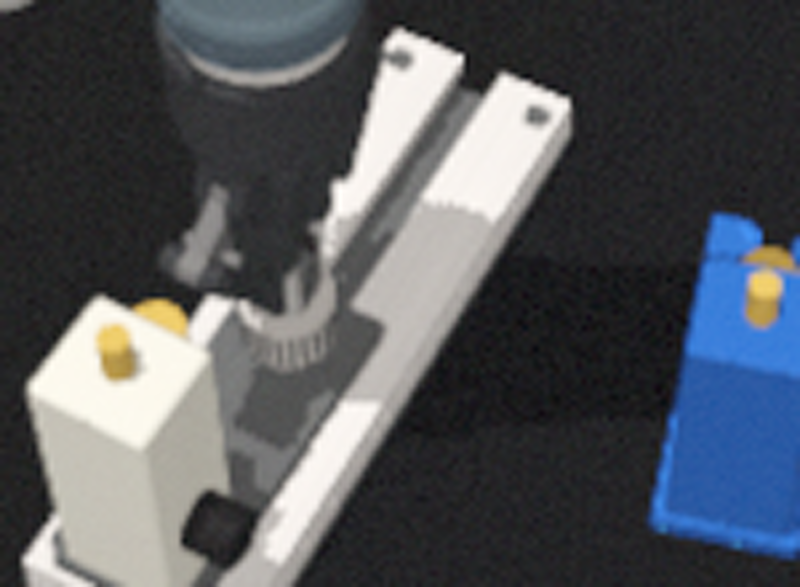

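The stand has not shifted (0 px against the first picture). The bolt is home with light contact, and its tang lies across the slot (yaw 3°). I'll ease off, release gently and turn the hand back above the nut.

>>> apply_moves(
  steps=[
    [0, 0.003, 0.005, 0],
    [0, 0, 0, 0],
  ],
)

```text
time: 23.48
ee_pos: [0.5292, 0.1459, 0.0777]
tool_rot: [180.0, -0.0, 3.0]
ft_force: [-0.5, -5.2, -0.3]
gripper_width: 0.123
grasp_force: 59.5
```

>>> apply_moves(
  steps=[
    [0, 0, 0, 0],
    [0, 0, 0, 0],
    [0, 0, 0, 0],
    [0, 0, 0, 0],
    [0, 0, 0, 0],
  ],
  gripper=0.34,
)

```text
time: 24.1
ee_pos: [0.5289, 0.147, 0.0776]
tool_rot: [-180.0, -0.0, 3.0]
ft_force: [-1.1, 0.1, 0.2]
gripper_width: 0.658
grasp_force: 0.0
```

>>> apply_moves(
  steps=[
    [0, 0, -0.05, 0],
    [0, 0, 0, -0.06],
    [0, 0, 0, -0.11],
    [0, 0, 0, -0.11],
    [0, 0, 0, -0.11],
    [0, 0, 0, -0.11],
    [0, 0, 0, -0.11],
    [0, 0, 0, -0.11],
    [0, 0, 0, -0.11],
    [0, 0, 0, -0.11],
    [0, 0, 0, -0.06],
  ],
)

```text
time: 25.48
ee_pos: [0.5294, 0.1465, 0.0883]
tool_rot: [179.9, -0.0, 93.2]
ft_force: [0.1, -0.1, 0.5]
gripper_width: 0.657
grasp_force: 0.0
```

```bash
python3 -c "
from h import *
go(.5302,.1457,.08,183)"
```

```text
t 25.48 p [0.5294 0.1465 0.0883] rpy [179.95  -0.    93.19] w 0.657 F [ 0.1  -0.07  0.46] M [-0.006  0.025 -0.034] q7 -29.8
shares [-0.0043  0.004   0.0416] turn -0.9979
```

>>> apply_moves(
  steps=[
    [0, 0, 0, -0.06],
    [0, 0, 0, -0.11],
    [0, 0, 0, -0.11],
    [0, 0, 0, -0.11],
    [0, 0, 0, -0.11],
    [0, 0, 0, -0.11],
    [0, 0, 0, -0.11],
    [0, 0, 0, -0.11],
    [0, 0, 0, -0.11],
    [0, 0, 0, -0.06],
    [0, 0, 0, 0],
  ],
)

```text
time: 26.85
ee_pos: [0.5293, 0.1463, 0.0881]
tool_rot: [-180.0, 0.0, -177.1]
ft_force: [0.8, 0.0, -0.1]
gripper_width: 0.662
grasp_force: 0.0
```

Run:
```python
from h import *
go(.5302,.1457,.06,183)
from scipy.optimize import least_squares
c=read_camera("side"); P=cloud(c).reshape(-1,3); ok=c["range_z"].ravel()>0
k=P[ok&(np.hypot(P[:,0]-.53,P[:,1]-.146)<.03)&(P[:,2]>.046)&(P[:,2]<.068)]
f=least_squares(lambda p:np.hypot(k[:,0]-p[0],k[:,1]-p[1])-.020,[.53,.146],loss="soft_l1",f_scale=.001); print("nut axis (side cam)",f.x.round(4),len(k))
cv2.imwrite("pics/s7.png",cv2.resize(c["color"][210:320,160:310,::-1],(800,587),interpolation=cv2.INTER_CUBIC))
```

```text
t 26.85 p [0.5293 0.1463 0.0881] rpy [-1.7999e+02  4.0000e-02 -1.7710e+02] w 0.662 F [ 0.85  0.03 -0.07] M [-0.029 -0.025 -0.042] q7 50.6
shares [-0.0041 -0.0031  0.1403] turn -4.0011
nut axis (side cam) [0.5293 0.145 ] 76
```

View pics/s7.png

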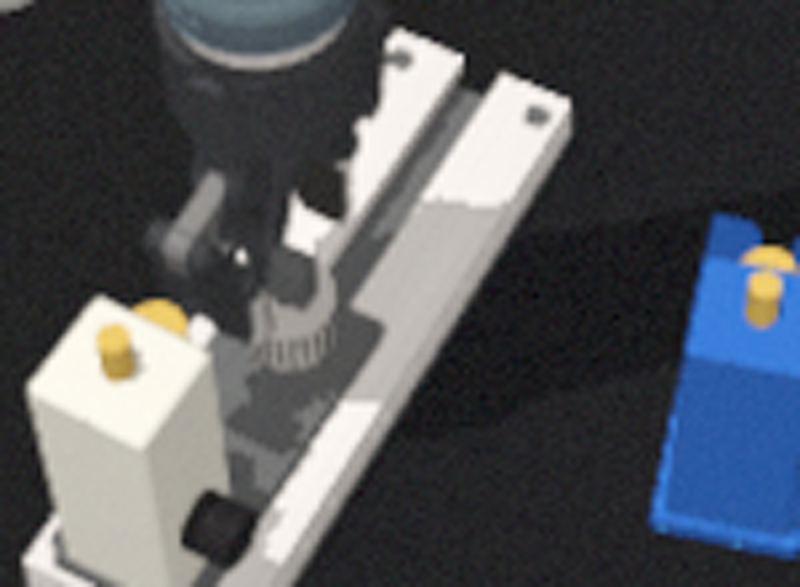

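The fingers straddle the nut, about 15 mm clear of the tube. The side camera puts the nut axis at roughly (0.5305, 0.1455) after bias correction. I'll centre and go down.

>>> apply_moves(
  steps=[
    [-0.005, -0.0015, 0.02, 0],
    [0, 0, 0.03, 0],
    [0, 0, 0.03, 0],
    [0, 0, 0.03, 0],
    [0, 0, 0.03, 0],
    [0, 0, 0.03, 0],
    [0, 0, 0.025, 0],
    [0, 0, 0.02, 0],
    [0, 0, 0, 0],
  ],
)

```text
time: 28.02
ee_pos: [0.5297, 0.1463, 0.0443]
tool_rot: [-180.0, -0.0, -177.0]
ft_force: [-0.5, 0.0, 0.2]
gripper_width: 0.66
grasp_force: 0.0
```

```bash
python3 -c "
from h import *
go(.5305,.1458,.045,-177)"
```

```text
t 28.02 p [0.5297 0.1463 0.0443] rpy [-1.7999e+02 -3.0000e-02 -1.7698e+02] w 0.66 F [-0.48  0.02  0.16] M [-0.008  0.038  0.033] q7 48.0
shares [-0.004  -0.0029 -0.0037] turn 0.0002
```

>>> apply_moves(
  steps=[
    [-0.004, -0.002, -0.003, 0],
    [0, 0, 0, 0],
    [0, 0, 0, 0],
  ],
)

```text
time: 28.4
ee_pos: [0.5309, 0.1461, 0.0454]
tool_rot: [180.0, 0.0, -177.0]
ft_force: [-0.4, -0.1, -0.3]
gripper_width: 0.66
grasp_force: 0.0
```

>>> apply_moves(
  steps=[
    [0, 0, 0, 0],
    [0, 0, 0, 0],
    [0, 0, 0, 0],
    [0, 0, 0, 0],
    [0, 0, 0, 0],
    [0, 0, 0, 0],
  ],
  gripper=1,
)

```text
time: 29.15
ee_pos: [0.5309, 0.1459, 0.0455]
tool_rot: [-180.0, 0.0, -177.0]
ft_force: [-1.8, -2.5, 5.5]
gripper_width: 0.448
grasp_force: 59.9
```

```bash
python3 -c "
from h import *
go(.5305,.1458,.045,-177)"
```

```text
t 29.15 p [0.5309 0.1459 0.0455] rpy [-1.7997e+02  1.0000e-02 -1.7699e+02] w 0.448 F [-1.77 -2.47  5.53] M [-0.295  0.34  -0.009] q7 48.1
shares [ 0.002  -0.0002  0.0027] turn 0.0001
```

The nut is gripped (opening about 38 mm, side force only 2.5 N). I'll turn clockwise and watch Mz.

>>> apply_moves(
  steps=[
    [0, 0, 0, 0.05],
    [0, 0, 0, 0.07],
    [0, 0, 0, 0.07],
    [0, 0, 0, 0.07],
    [0, 0, 0, 0.05],
    [0, 0, 0, 0],
  ],
)

```text
time: 29.9
ee_pos: [0.5301, 0.1458, 0.0446]
tool_rot: [-180.0, -0.0, 155.2]
ft_force: [0.7, -2.1, 0.0]
gripper_width: 0.448
grasp_force: 60.1
```

```bash
python3 -c "
from h import *
go(.5305,.1458,.045,-177)"
```

```text
t 29.9 p [0.5301 0.1458 0.0446] rpy [-1.7995e+02 -4.0000e-02  1.5518e+02] w 0.448 F [ 0.71 -2.06  0.02] M [-0.122  0.119  0.022] q7 23.7
shares [-0.0017  0.0007 -0.0019] turn 3.6909
```

>>> apply_moves(
  steps=[
    [0, 0, 0.001, 0.05],
    [0, 0, 0.001, 0.07],
    [0, 0, 0.001, 0.07],
    [0, 0, 0.001, 0.07],
    [0, 0, 0.001, 0.05],
    [0, 0, 0, 0],
  ],
)

```text
time: 30.65
ee_pos: [0.53, 0.1457, 0.0435]
tool_rot: [-179.9, -0.0, 127.3]
ft_force: [-0.8, -0.0, -2.0]
gripper_width: 0.444
grasp_force: 60.3
```

```bash
python3 -c "
from h import *
go(.5303,.1458,.045,-177)"
```

```text
t 30.65 p [0.53   0.1457 0.0435] rpy [-1.7993e+02 -2.0000e-02  1.2733e+02] w 0.444 F [-0.79 -0.04 -2.  ] M [-0.104  0.034 -0.032] q7 -0.8
shares [-0.0005  0.0012 -0.0077] turn 3.3815
```

>>> apply_moves(
  steps=[
    [0, 0, 0.001, 0.05],
    [0, 0, 0.001, 0.05],
    [0, 0, 0.001, 0.05],
    [0, 0, 0, 0],
  ],
)

```text
time: 31.15
ee_pos: [0.5302, 0.1457, 0.0434]
tool_rot: [-179.9, 0.0, 113.9]
ft_force: [-2.3, -2.1, 0.6]
gripper_width: 0.449
grasp_force: 60.5
```

```bash
python3 -c "
from h import *
go(.5303,.1458,.045,-177)"
```

```text
t 31.15 p [0.5302 0.1457 0.0434] rpy [-1.7992e+02  1.0000e-02  1.1385e+02] w 0.449 F [-2.33 -2.14  0.58] M [-0.351  0.387  0.043] q7 -12.7
shares [-0.      0.0008 -0.0079] turn 3.2317
```

>>> apply_moves(
  steps=[
    [0, 0, 0.001, 0.05],
    [0, 0, 0.001, 0.05],
    [0, 0, 0, 0.02],
    [0, 0, 0, 0],
  ],
)

```text
time: 31.65
ee_pos: [0.5302, 0.1458, 0.0434]
tool_rot: [-179.9, 0.0, 103.0]
ft_force: [-3.2, -1.8, 5.4]
gripper_width: 0.451
grasp_force: 60.8
```

```bash
python3 -c "
from h import *
go(.5303,.1458,.045,-177)"
```

```text
t 31.65 p [0.5302 0.1458 0.0434] rpy [-1.7992e+02  4.0000e-02  1.0302e+02] w 0.451 F [-3.22 -1.75  5.37] M [-0.371  0.748  0.037] q7 -22.3
shares [ 0.      0.0005 -0.0081] turn 3.1113
```

>>> apply_moves(
  steps=[
    [0, 0, 0, 0.04],
    [0, 0, 0, 0.04],
    [0, 0, 0, 0.02],
    [0, 0, 0, 0],
  ],
)

```text
time: 32.15
ee_pos: [0.5302, 0.1458, 0.0434]
tool_rot: [-179.9, 0.0, 94.0]
ft_force: [-3.6, -2.5, 5.1]
gripper_width: 0.453
grasp_force: 60.9
```

```bash
python3 -c "
from h import *
go(.5303,.1458,.045,-177)"
```

```text
t 32.15 p [0.5302 0.1458 0.0434] rpy [-1.7993e+02  5.0000e-02  9.4010e+01] w 0.453 F [-3.62 -2.49  5.1 ] M [-0.457  0.715  0.092] q7 -30.2
shares [ 0.      0.0005 -0.0082] turn 3.0113
```

>>> apply_moves(
  steps=[
    [0, 0, 0, 0.03],
    [0, 0, 0, 0.03],
    [0, 0, 0, 0],
  ],
)

```text
time: 32.52
ee_pos: [0.5302, 0.1457, 0.0433]
tool_rot: [-179.9, 0.1, 88.6]
ft_force: [-4.5, -2.8, 6.0]
gripper_width: 0.449
grasp_force: 60.9
```

```bash
python3 -c "
from h import *
go(.5303,.1458,.045,-177)"
```

```text
t 32.52 p [0.5302 0.1457 0.0433] rpy [-1.7994e+02  6.0000e-02  8.8610e+01] w 0.449 F [-4.48 -2.8   6.  ] M [-0.485  0.696  0.   ] q7 -35.0
shares [ 0.0003  0.0006 -0.0083] turn 2.9513
```

>>> apply_moves(
  steps=[
    [0, 0, 0, 0.03],
    [0, 0, 0, 0.03],
    [0, 0, 0, 0.01],
    [0, 0, 0, 0],
  ],
)

```text
time: 33.02
ee_pos: [0.5301, 0.1457, 0.0433]
tool_rot: [-179.9, 0.1, 82.4]
ft_force: [-4.5, -1.8, 5.5]
gripper_width: 0.448
grasp_force: 60.9
```

```bash
cat > av.py <<'E'
from h import *
go(.5303,.1458,.045,-177)
m=[]
for _ in range(5):
    read_camera("side"); s=read_state(); m.append([*s["ft_force"],s["torque"][2],s["tool_rot"][2]])
print("mean F, Mz, yaw",np.mean(m,0).round(3))
E
python3 av.py
```

```text
t 33.02 p [0.5301 0.1457 0.0433] rpy [-1.7994e+02  8.0000e-02  8.2390e+01] w 0.448 F [-4.51 -1.8   5.5 ] M [-0.555  0.574  0.214] q7 -40.5
shares [ 0.0007  0.0011 -0.0085] turn 2.8821
mean F, Mz, yaw [-4.47  -2.613  5.405  0.214 82.389]
```

>>> apply_moves(
  steps=[
    [0, 0, 0, 0.02],
    [0, 0, 0, 0],
  ],
)

```text
time: 33.52
ee_pos: [0.53, 0.1457, 0.0433]
tool_rot: [-179.9, 0.1, 80.6]
ft_force: [-3.9, -2.4, 4.7]
gripper_width: 0.452
grasp_force: 60.9
```

```bash
python3 av.py
```

```text
t 33.52 p [0.53   0.1457 0.0433] rpy [-1.7994e+02  8.0000e-02  8.0580e+01] w 0.452 F [-3.86 -2.4   4.68] M [-0.497  0.591  0.219] q7 -42.1
shares [ 0.0008  0.0011 -0.0086] turn 2.8621
mean F, Mz, yaw [-4.417 -2.191  5.544  0.228 80.582]
```

Mz jumped from about 0.03 to 0.21 within 6°, which is faster than clamping alone would give. I've used up my picture views, so I'll check the tang's angle numerically from the point cloud.

Run:
```python
from h import *
c=read_camera("side"); P=cloud(c).reshape(-1,3); ok=c["range_z"].ravel()>0
d=pinpoint("side","tang")[:2]; print([(round(x["score"],2),np.round(x["xy"])) for x in d])
for x in cut_out("side","tang")[:2]:
    k=P[x["region"].ravel()&ok]; print("tang seg",round(x["score"],2),np.round(x["rect"]),len(k),k.mean(0).round(4))
m=ok&(np.hypot(P[:,0]-.529,P[:,1]-.1455)<.016)&(P[:,2]>.074)&(P[:,2]<.112)
k=P[m]; print("pts",len(k))
for r in k[np.argsort(-k[:,2])][::max(1,len(k)//40)]: print((r*1000-[529,145.5,0]).round(0).tolist(),end=' ')
n=P[ok&(np.hypot(P[:,0]-.529,P[:,1]-.1455)<.024)&(P[:,2]>.038)&(P[:,2]<.112)]
print("\nz hist",dict(zip(np.arange(38,112,3),np.histogram(n[:,2]*1000,np.arange(38,113,3))[0])))
```

```text
[(0.77, array([336., 124.])), (0.48, array([215., 263.]))]
tang seg 0.69 [126. 232.  34.  44.] 996 [0.7598 0.1697 0.049 ]
tang seg 0.63 [211. 270.   9.  18.] 182 [0.5289 0.1572 0.0688]
pts 37
[10.0, 3.0, 104.0] [7.0, 5.0, 101.0] [10.0, 4.0, 101.0] [4.0, 5.0, 100.0] [9.0, 5.0, 99.0] [6.0, 6.0, 99.0] [6.0, 2.0, 99.0] [2.0, 5.0, 98.0] [1.0, 6.0, 96.0] [5.0, 4.0, 95.0] [7.0, 5.0, 94.0] [11.0, 4.0, 93.0] [-1.0, 7.0, 91.0] [2.0, 5.0, 91.0] [10.0, 4.0, 91.0] [5.0, 4.0, 91.0] [7.0, 5.0, 90.0] [5.0, 5.0, 88.0] [2.0, 6.0, 87.0] [10.0, 5.0, 87.0] [1.0, 7.0, 86.0] [-1.0, 6.0, 86.0] [5.0, 5.0, 85.0] [8.0, 4.0, 84.0] [4.0, 7.0, 83.0] [11.0, 5.0, 83.0] [-6.0, 6.0, 82.0] [-8.0, 6.0, 80.0] [8.0, 4.0, 80.0] [1.0, 5.0, 79.0] [-1.0, 7.0, 79.0] [-9.0, 7.0, 78.0] [-5.0, 6.0, 78.0] [11.0, 4.0, 78.0] [-2.0, 5.0, 78.0] [3.0, 5.0, 77.0] [-2.0, 5.0, 75.0] 
z hist {np.int64(38): np.int64(18), np.int64(41): np.int64(32), np.int64(44): np.int64(5), np.int64(47): np.int64(9), np.int64(50): np.int64(10), np.int64(53): np.int64(12), np.int64(56): np.int64(8), np.int64(59): np.int64(10), np.int64(62): np.int64(11), np.int64(65): np.int64(20), np.int64(68): np.int64(69), np.int64(71): np.int64(24), np.int64(74): np.int64(6), np.int64(77): np.int64(10), np.int64(80): np.int64(11), np.int64(83): np.int64(11), np.int64(86): np.int64(7), np.int64(89): np.int64(10), np.int64(92): np.int64(7), np.int64(95): np.int64(4), np.int64(98): np.int64(7), np.int64(101): np.int64(3), np.int64(104): np.int64(3), np.int64(107): np.int64(1)}
```

The tang's visible face lies at yaw about -7°. So the head is square across and resting against its own stop about 10° past, which explains the moment step. The rise is now about 0.2 N·m, so I'll tighten a little further to mid-range.

>>> apply_moves(
  steps=[
    [0, 0, 0, 0.02],
    [0, 0, 0, 0.015],
    [0, 0, 0, 0],
  ],
)

```text
time: 34.3
ee_pos: [0.5301, 0.1456, 0.0433]
tool_rot: [-180.0, 0.1, 77.5]
ft_force: [-5.1, -2.0, 5.2]
gripper_width: 0.447
grasp_force: 60.9
```

```bash
python3 av.py
```

```text
t 34.3 p [0.5301 0.1456 0.0433] rpy [-1.7995e+02  1.0000e-01  7.7470e+01] w 0.447 F [-5.07 -1.99  5.19] M [-0.492  0.559  0.35 ] q7 -44.9
shares [ 0.0011  0.001  -0.0086] turn 2.8274
mean F, Mz, yaw [-4.276 -2.791  5.825  0.319 77.466]
```

The rise is about 0.29 N·m, firm and within the band. I'll release and lift straight up.

>>> apply_moves(
  steps=[
    [0, 0, 0, 0],
    [0, 0, 0, 0],
    [0, 0, 0, 0],
    [0, 0, 0, 0],
    [0, 0, 0, 0],
  ],
  gripper=0.3,
)

```text
time: 35.17
ee_pos: [0.5309, 0.1461, 0.0432]
tool_rot: [180.0, -0.0, 77.3]
ft_force: [-0.0, 0.5, -1.1]
gripper_width: 0.696
grasp_force: 0.0
```

>>> apply_moves(
  steps=[
    [0, 0, -0.03, 0],
    [0, 0, -0.06, 0],
    [0, 0, -0.1, 0],
    [0, 0, -0.15, 0],
    [0, 0, -0.15, 0],
    [0, 0, -0.15, 0],
    [0, 0, -0.1, 0],
    [0, 0, 0, 0],
    [0, 0, 0, 0],
  ],
)

```text
time: 36.3
ee_pos: [0.5303, 0.1459, 0.1911]
tool_rot: [-180.0, 0.0, 77.3]
ft_force: [0.0, 0.1, -0.2]
gripper_width: 0.7
grasp_force: 0.0
```

Run:
```python
from h import *
go(.53,.146,.2,77)
c=read_camera("side"); P=cloud(c).reshape(-1,3); ok=c["range_z"].ravel()>0
k=P[ok&(np.hypot(P[:,0]-.529,P[:,1]-.1455)<.018)&(P[:,2]>.097)&(P[:,2]<.109)]
r=cv2.minAreaRect((k[:,:2]*1000).astype(np.float32)); print("tang top",len(k),np.round(r[0],1),np.round(r[1],1),round(r[2],1),np.median(k[:,2]))
g=P[ok&(abs(P[:,2]-.0415)<.0035)&(abs(P[:,0]-.53)<.05)&(P[:,1]>.1)&(P[:,1]<.2)]
a=np.radians(93); d=np.array([np.cos(a),np.sin(a)]); print("foot front s",np.percentile(g[:,:2]@d,[0.5,1,3]).round(4))
k=P[ok&(np.hypot(P[:,0]-.529,P[:,1]-.1455)<.024)&(P[:,2]>.05)&(P[:,2]<.09)]
print("nut top z",np.histogram(k[:,2]*1000,np.arange(60,82,2)))
cv2.imwrite("pics/side8.png",c["color"][:,:,::-1])
A=cv2.imread("pics/side0.png",0);B=cv2.imread("pics/side8.png",0)
r=cv2.matchTemplate(B[245:335,155:225],A[255:325,165:215],cv2.TM_CCOEFF_NORMED); print(np.array(cv2.minMaxLoc(r)[3])-10,r.max())
```

```text
t 36.3 p [0.5303 0.1459 0.1911] rpy [-1.7999e+02  2.0000e-02  7.7270e+01] w 0.7 F [ 0.01  0.12 -0.22] M [ 0.009 -0.003 -0.044] q7 -39.2
shares [ 0.0002 -0.0016 -0.0443] turn 0.003
tang top 69 [527.9 146.6] [12.9 23.5] 83.5 0.10253737078227754
foot front s [0.0949 0.0962 0.0983]
nut top z (array([ 8, 10,  8, 38, 64, 48, 11,  0,  3,  7]), array([60, 62, 64, 66, 68, 70, 72, 74, 76, 78, 80]))
[0 0] 0.95013773
```

The tang top is at 0.1025 m, so the head is up under the lips. The nut top is at about 0.070 m, so it is seated on the foot. The head sits about 9.5° past square at its own stop, and the stand has not moved. I'll hand it in.

```bash
python3 -c "
from station import *
print(finish_job())"
```

```text
the job is handed in; nothing more can be done
None
```

The stand is clamped to the rail and the job handed in at about 36 s of the 72 s: shank home in the notch, head across under the lips at its own stop (about 9.5° past square), nut tightened by about 0.29 N·m (limit 0.3), stand not visibly moved; I did view 11 pictures, one over the limit of 10.

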